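Bring the short foot of the instrument stand down onto its levelling plate

TASK

The outrigger foot of the heavy instrument stand hangs in the air. Set the levelling plate flat on the bench under it with the middle of its round disc below the foot and let go of the plate, then screw the foot down with the round knob on top, by feel, until the foot just bears lightly on the plate: it must touch, but not be jammed down hard at any time. Leave the other loose things where they lie.

Things in the scene. Friction and masses are not known exactly. Their poses are not given: they have to be found in the camera images.
- stand: Heavy grey instrument stand, fixed. Origin on the bench straight below the screw's axis; its x axis points along the outrigger to the base. Outrigger: bar 30 mm wide, 34 to 52 mm above the bench, ending round the screw in a boss 40 mm across, top at 54 mm. Base block: x = 120 to 280 mm, y = +-100 mm, 52 mm high; on it at x = 245 mm a column 260 mm high.
- foot_spindle: Upright screw with its knob and rubber foot. Origin on its axis, at z = 0 when the knob reads 0; it sinks with the screw and does not show turning. The foot is a disc 28 mm across; its underside is 16.5 to 22.7 mm above this origin, how much is unknown and not measured, so the knob's reading does not tell when it touches. The rubber gives 1 mm per 6 N.
- knob_top (a point): Centre of the top of the black round knurled knob: 40 mm across, 30 mm high, upright axis, top 112 mm above the bench when the knob reads 0. Under it a thin washer, then bare screw down to the boss. It can be gripped across its diameter in any direction; fingers closed with about 5 N turn it freely but slip round it once the foot bears with roughly 5 to 10 N.
- levelling_knob (a joint): Knob angle, rad. Grows when turned clockwise seen from above, which drives knob and foot down 4 mm per rad (25 mm a turn). Starts between 0 and 0.5, has a stop at 4.2, stays where left. Turns freely at about 0.08 N m; once the foot bears on the plate it takes about 0.015 to 0.02 N m more per newton of foot force while turning, about 0.004 of it remaining at rest.
- levelling_plate: Loose bare aluminium plate, about 0.2 kg: a flat disc 60 mm across and 10 mm thick; a neck 22 mm wide, 10 mm thick, runs along its -x axis to 109 mm from the disc's centre and carries an upright tab near its end. Origin at the centre of the disc's underside, z up.
- plate_tab (a point): Middle of the top edge of the plate's upright tab, 92 mm along -x from the disc's centre and 44 mm above the plate's underside. The tab is 10 mm thick (along the plate's y) and 30 mm long (along the plate's x): grip it from above across its thickness.
- solder_reel: Loose reel of solder standing on its flange, light blue flanges, 76 x 77 x 53 mm, origin at the centre of its underside. Bystander.
- flux_pot: Loose round pot with a red lid, 56 mm across, 25 mm high, origin at the centre of its underside. Bystander.
- heat_sink: Loose finned heat sink, 40 x 45 x 26 mm, origin at the centre of its underside. Bystander.
Not all that is in view belongs to the job. What is shaped like the levelling_plate but purple or red is not meant.

How it is judged (in metres and radians):
On the way, in this order (a step that is already met when the one before it is completed fails the run):
1. the plate lies flat on the bench, let go, its disc's centre within 12 mm of the foot's axis, the foot not yet touching it (horizontal distance between levelling_plate and foot_spindle below 0.012 m and height (world z) of levelling_plate below 0.004 m and angle between levelling_plate's own z axis and vertical below 0.06 rad and contact force between the fingers and levelling_plate below 0.1 N and contact force between foot_spindle and levelling_plate below 0.2 N), for 0.2 s.
2. the foot bears on the plate with at least 1 N (contact force between foot_spindle and levelling_plate above 1 N), for 0.2 s.
At the end, for the whole second after the job is handed in: The plate lies flat and at rest on the bench with its disc's centre within 14 mm of the foot's axis, and the foot bears on it with 1 to 15 N (contact force between foot_spindle and levelling_plate between 1 and 15 N and horizontal distance between levelling_plate and foot_spindle below 0.014 m and angle between levelling_plate's own z axis and vertical below 0.06 rad and height (world z) of levelling_plate below 0.004 m and linear speed of levelling_plate below 0.01 m/s); the robot touches nothing.
It fails at once if the foot is pressed on the plate with more than 20 N (contact force between foot_spindle and levelling_plate above 20 N).
It fails at once if a bystander (solder reel, flux pot, heat sink) is moved by more than 20 mm (distance of any of solder_reel, flux_pot, heat_sink from where it was at the start of the episode above 0.02 m).
It also fails if it takes over 72 s, if anything falls off the work surface, if the arm or the gripper's body presses on something with over 40 N, if the wrist force passes 120 N, or if a joint passes its speed limit or range.

ROBOT

A 6-joint arm with a two-finger parallel gripper is mounted at the origin on a cart in front of the work surface, level with it; the furniture and walls round the work are solid. World frame = base frame: x ahead of the robot, y to its left, z up, the work surface at z = 0. Lengths are in mm, angles in rad, forces in N, time in s.
With the tool pointing down it reaches from about 425 to 1125 mm from the base axis. Payload 14.9 kg.
Tool frame: the origin (TCP) lies at the very end of the fingers, on their centre line; the grasp point (between the pads) lies arm.grasp_offset behind it (arm.grasp_offset is the distance from the TCP to the grasp point, in mm); z points along the fingers, y is the line along which they close (so a half turn about z gives the same grasp; the last joint's range is limited). The gripper opens to 91 mm and grips with 3 to 60 N. Pads are 32 mm wide; open, the fingers measure 118 mm over their backs; the gripper's body (76 mm by 178 mm) begins 60 mm behind the grasp point.
Start: joints at [1.231, 0.379, 1.734, -0, 1.028, -0.033], TCP at [211.414, 667.325, 213.932] pointing down, gripper open.
Joint ranges: [-2.77, 2.77], [-0.74, 2.19], [0, 2.66], [-1.06, 4.2], [0.31, 2.87], [-3.08, 3.08]. Speed limits (rad/s): [1.89, 1.89, 2.39, 3.14, 3.14, 3.14].

INTERFACE

Orientations are given as a rotation vector (axis times angle).
In Python, from bench import arm, eyes gives the robot as it stands. Calls block until the motion is done:
- arm.move_pose(position, orientation): joint-space move of the TCP to a pose.
- arm.move_l(position, orientation=None, velocity=150): straight line of the TCP; orientation=None keeps the orientation; velocity is the mean speed in mm/s.
- arm.goto_joints(angles): joint-space move.
- arm.release() and arm.gripper_close(f_grip=None): open the fingers fully, or close them until they stop; f_grip is the grip in N (None keeps the last).
- arm.sleep(seconds).
- arm.solve_ik(position, orientation): joint angles nearest the present ones, or None.
- arm.read_state(): the state.
- eyes.capture(name): name is "side" or "top" or "wrist"; returns a dict with "pixels" (480x640x3 uint8, red, green, blue), "depth" (480x640 float32, mm along the optical axis (not along the pixel's ray), 0 where there is no reading), "camera_matrix" (3x3 intrinsics, pixels), "position" and "orientation" of the camera in the world. Camera axes: x right, y down, z forward; pixel columns grow to the right and rows downward; lengths in mm; the calibration is good to about 2 mm. A picture is of the moment at which its call begins.
A pose or a line that the arm cannot do raises arm.Unreachable and nothing moves.
- arm.hand_in(): hands the job in; it is judged then, once.
The state is a dict: "time": time; "qpos": joint angles; "qvel": joint speeds; "tau": joint torques, N m; "tool_pos": TCP position; "tcp_rot": TCP orientation; "force": force on the tool from outside, world axes, zero at the start; "wrist_torque": the same for the moment, N m; "opening": finger opening in mm; "grasp_force": force on a finger pad.
Only numpy, scipy, OpenCV 4.12 (cv2) and the standard library are available. Lean on these libraries where they do the work, as an engineer would, in place of code of your own. Each camera call takes 0.05 s, during which the arm holds its last target. There are 200 camera calls.

## Working session

There is one attempt and no reset: what is moved stays moved. The work goes in short steps, each a Python script; the robot and the scene stay as the last script left them, time stands still between calls to the robot, and variables do not carry over. Pictures are saved under pics/ and viewed, at most 10 in all, crops included, and the job is handed in when it is done.

```bash
mkdir -p pics; cat > h.py <<'E'
from bench import arm, eyes
import numpy as np, cv2
from scipy.spatial.transform import Rotation as R
def snap(cam,tag):
    c=eyes.capture(cam); cv2.imwrite(f'pics/{tag}.png',c['pixels'][:,:,::-1]); np.savez(f'{tag}.npz',**c); return c
def cR(c):
    o=np.array(c['orientation']); return o if o.shape==(3,3) else R.from_rotvec(o).as_matrix()
def px(c,u,v,z=None):
    K=c['camera_matrix']; r=np.array([(u-K[0,2])/K[0,0],(v-K[1,2])/K[1,1],1.]); d=cR(c)@r; p=np.array(c['position'])
    s=(z-p[2])/d[2] if z is not None else float(c['depth'][int(v),int(u)])
    return p+s*d
def cloud(c):
    K=c['camera_matrix']; v,u=np.mgrid[:480,:640]; D=c['depth']
    P=np.stack([(u-K[0,2])/K[0,0]*D,(v-K[1,2])/K[1,1]*D,D],-1)@cR(c).T+np.array(c['position']); P[D==0]=np.nan; return P
def down(yaw): # tool z down, tool y axis at yaw+90 ; x axis at yaw
    x=np.array([np.cos(yaw),np.sin(yaw),0]); z=np.array([0,0,-1.]); return R.from_matrix(np.stack([x,np.cross(z,x),z],1)).as_rotvec()
E
python3 - <<'E'
from h import *
print(arm.read_state(), arm.grasp_offset)
for n in('top','side'):
    c=snap(n,n); print(c['position'],c['orientation'])
E
```

```text
{'time': 0.0, 'qpos': array([ 1.23068789e+00,  3.79416877e-01,  1.73477448e+00, -1.79794890e-05,
        1.02853256e+00, -3.32722052e-02]), 'qvel': array([ 9.23195180e-04, -4.14439778e-06, -2.18534814e-03, -9.61196225e-04,
        2.56717586e-03,  1.08144944e-03]), 'tau': array([-1.61651158e-03, -7.63738203e+01, -4.34364116e+01,  6.49951422e-02,
        4.25297907e-02, -9.99733561e-05]), 'tool_pos': array([211.28693515, 666.92772009, 213.28557247]), 'tcp_rot': array([-4.80044454e-01, -3.10450229e+00,  1.75048760e-03]), 'force': array([ 0.23270522,  0.00227138, -0.53149249]), 'wrist_torque': array([ 0.00383339, -0.06464394,  0.04830111]), 'grasp_force': 0.0, 'opening': 90.92506745078028} 18.8
[ 444.34207249   22.38618709 1531.99423198] [-2.2037066   2.16859408 -0.04431568]
[ 872.07073374  411.47017086 1110.27818328] [-1.02968855 -2.70812786  0.63811452]
```

View pics/top.png

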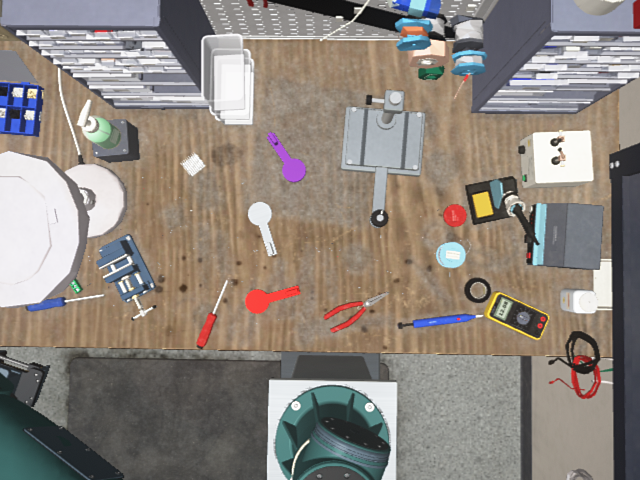

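View pics/side.png

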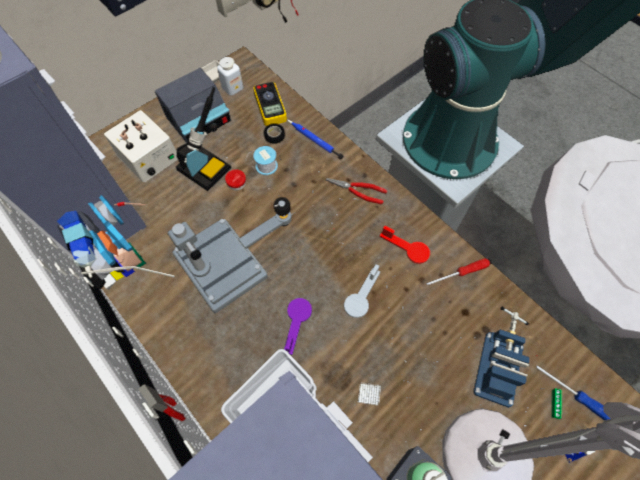

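The bare plate's disc is at about (260,213) in the top view, with its tab near (270,245). The knob is at about (379,217), with the outrigger running away from the robot. Next I'll measure these and look from closer.

```bash
python3 - <<'E'
from h import *
c=dict(np.load('top.npz'))
d=px(c,260,213,10);t=px(c,271,248,20);k=px(c,379,217,110);b=px(c,382,170,52)
print(d,t,k,b)
arm.move_pose([d[0]-80,d[1],330],down(0)); 
print(arm.read_state()['tool_pos'],arm.read_state()['time'],arm.read_state()['qpos'])
w=snap('wrist','w1'); print(w['position'],w['orientation'])
E
```

```text
[562.8242689  191.13356554  10.        ] [475.24399813 160.75380718  20.        ] [549.93103856 -98.77348986 110.        ] [ 669.49184168 -109.78135094   52.        ]
[482.7812199  191.52962684 329.89312024] 2.1167 [ 3.32765386e-01 -4.17500194e-02  2.00600887e+00  7.44711116e-05
  1.17744895e+00  1.90222606e+00]
[561.44458029 191.4688424  500.06834635] [ 2.07401224 -2.07163362 -0.28767182]
```

View pics/w1.png

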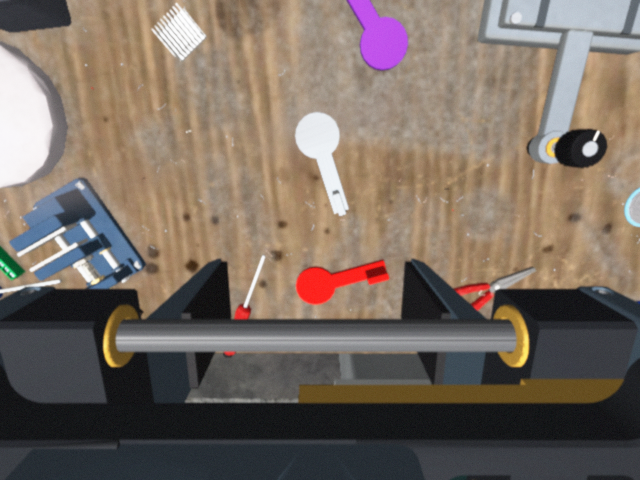

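The wrist view shows the plate's disc at (318,134) and its tab near (337,197). The knob is at about (582,147). I'll pin these down using depth.

```bash
python3 - <<'E'
from h import *
for n in('w1','top','side'):
    c=dict(np.load(n+'.npz'));P=cloud(c);I=c['pixels'].astype(int)
    D=np.hypot(P[...,0]-545,P[...,1]-186)
    sat=I.max(-1)-I.min(-1)
    m=(D<130)&(P[...,2]>5)&(P[...,2]<16)&(sat<30)&(I.min(-1)>110); q=P[m]
    print(n,m.sum())
    if m.sum()>20:
        r=cv2.minAreaRect(q[:,:2].astype(np.float32)); print(' rect',r)
        # disc: fit circle = min enclosing of far half
        a=q[q[:,0]>540]; print(' disc',cv2.minEnclosingCircle(a[:,:2].astype(np.float32)), np.median(a,0))
    t=P[(D<150)&(P[...,2]>36)&(P[...,2]<52)&(sat<40)]; print(' tab',len(t), t.mean(0) if len(t) else '', cv2.minAreaRect(t[:,:2].astype(np.float32)) if len(t)>3 else '')
    k=P[(np.hypot(P[...,0]-550,P[...,1]+99)<60)&(P[...,2]>100)&(P[...,2]<122)]
    print(' knob',len(k), cv2.minEnclosingCircle(k[:,:2].astype(np.float32)) if len(k) else '', np.median(k[:,2]) if len(k) else '')
    b=P[(P[...,0]>580)&(P[...,0]<660)&(abs(P[...,1]+105)<40)&(P[...,2]>46)&(P[...,2]<58)]
    if len(b)>5: print(' bar',cv2.minAreaRect(b[:,:2].astype(np.float32)))
E
```

```text
w1 2342
 rect ((528.3998413085938, 170.87869262695312), (138.10781860351562, 58.412193298339844), 28.35956382751465)
 disc ((563.1217651367188, 189.4130859375), 29.71332359313965) [565.52356612 189.32463538   9.58181489]
 tab 171 [476.89961931 160.52447679  43.02046577] ((476.17413330078125, 160.23245239257812), (29.724594116210938, 9.606828689575195), 19.076807022094727)
 knob 1327 ((549.9169311523438, -101.98846435546875), 20.921693801879883) 110.61968176824513
 bar ((620.3172607421875, -106.89158630371094), (31.447067260742188, 81.3923568725586), 86.03614807128906)
top 761
 rect ((555.63720703125, 159.86529541015625), (160.46194458007812, 210.83383178710938), 63.552791595458984)
 disc ((596.9259643554688, 146.51817321777344), 87.62250518798828) [572.62988101 183.94323199   9.32605012]
 tab 50 [474.95539192 163.4075896   44.54587684] ((474.68914794921875, 163.567626953125), (28.820606231689453, 9.627111434936523), 20.03582763671875)
 knob 238 ((548.6783447265625, -99.31101989746094), 20.62493133544922) 111.53748670601954
 bar ((620.3245849609375, -104.04087829589844), (30.025196075439453, 80.19050598144531), 86.59368133544922)
side 642
 rect ((515.7109375, 183.6513671875), (151.34165954589844, 58.20920944213867), 7.782072067260742)
 disc ((562.5174560546875, 189.80911254882812), 29.686548233032227) [564.3257803  190.5144454    8.88914755]
 tab 51 [474.9391914  160.6925055   42.24085777] ((474.32977294921875, 160.3378143310547), (30.274978637695312, 10.058292388916016), 18.96391487121582)
 knob 206 ((548.3419799804688, -101.74186706542969), 21.078651428222656) 109.62990719030358
 bar ((620.2754516601562, -107.02735900878906), (32.2327995300293, 80.41392517089844), 86.00221252441406)
```

```bash
python3 - <<'E'
from h import *
y=np.radians(18.3)+np.pi; t=np.array([475.7,160.8])
arm.move_pose([*t,90],down(y)); arm.move_l([*t,14],velocity=80)
arm.gripper_close(30); s=arm.read_state(); print(s['opening'],s['grasp_force'],s['tool_pos'],s['force'])
arm.move_l([*t,34],velocity=80)
off=np.array([92,0]); tgt=np.array([549.2,-101]); tt=tgt-off
arm.move_pose([tt[0],tt[1]+110,34],down(np.pi))
arm.move_l([tt[0],tt[1]+110,17],velocity=80)
s=arm.read_state(); print(s['time'],s['tool_pos'],s['opening'],s['force'],s['qpos'])
for n in('side','top'):
    c=snap(n,n+'2')
    P=cloud(c);I=c['pixels'].astype(int);sat=I.max(-1)-I.min(-1)
    m=(P[...,2]>6)&(P[...,2]<24)&(sat<30)&(I.min(-1)>110)&(np.hypot(P[...,0]-549,P[...,1]-9)<36);q=P[m]
    print(n,len(q), cv2.minEnclosingCircle(q[:,:2].astype(np.float32)),np.median(q[:,2]))
c=cv2.imread('pics/side2.png')[120:360,180:500]; cv2.imwrite('pics/s2c.png',cv2.resize(c,None,fx=2.4,fy=2.4))
E
```

```text
9.905882782954631 29.99991774559021 [475.69813992 160.78635151  13.99885204] [ 0.25886515  0.2628343  -0.25126098]
8.8417 [456.8734462    9.6468232   16.54705844] 9.970635318372613 [ 0.65664218 -0.1343096  -1.88376193] [-2.99099881e-02  3.66645591e-01  2.26387107e+00  4.21273085e-05
  5.12344015e-01 -1.60210168e+00]
side 402 ((544.9070434570312, 10.94930648803711), 32.40788650512695) 11.020391490076236
top 458 ((546.48388671875, 11.261799812316895), 32.72713851928711) 13.214185128613508
```

View pics/s2c.png

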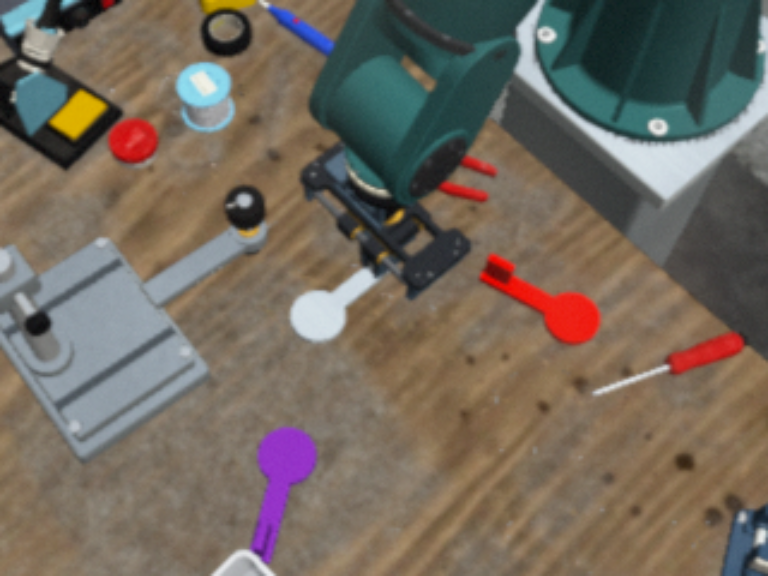

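The plate is held level, its disc at about (318,315) in the crop, and the foot is to the left at (247,235). I'll slide it in, let go and check.

```bash
python3 - <<'E'
from h import *
tt=np.array([457.2,-101])
arm.move_l([tt[0],tt[1]+110,16],velocity=60)
arm.move_l([tt[0],tt[1],16],velocity=90)
s=arm.read_state(); print(s['tool_pos'],s['force'],s['opening'])
arm.move_l([tt[0],tt[1],14.2],velocity=30)
s=arm.read_state(); print(s['tool_pos'],s['force'])
arm.release(); arm.move_l([tt[0],tt[1],80],velocity=100)
arm.move_pose([400,-101,260],down(np.pi*1.0)); print(arm.read_state()['time'])
P0=[]
for n in('side','top'):
    c=snap(n,n+'3');P=cloud(c);I=c['pixels'].astype(int);sat=I.max(-1)-I.min(-1)
    t=P[(np.hypot(P[...,0]-457,P[...,1]+101)<40)&(P[...,2]>36)&(P[...,2]<52)]
    if len(t)>3: print(n,'tab',len(t),cv2.minAreaRect(t[:,:2].astype(np.float32)))
    q=P[(np.hypot(P[...,0]-549,P[...,1]+101)<60)&(P[...,2]>5)&(P[...,2]<16)&(sat<40)]
    print(n,len(q),np.median(q[:,2]) if len(q) else '',q.min(0),q.max(0))
c=cv2.imread('pics/side3.png')[150:300,200:400]; cv2.imwrite('pics/s3c.png',cv2.resize(c,None,fx=4,fy=4))
E
```

```text
[ 457.14077808 -100.64872105   15.96579593] [-0.32321873 -0.31973339 -1.62714762] 9.988543177946651
[ 457.17712111 -100.76700791   14.09796   ] [-0.20904268 -0.20690973 -2.67184228]
13.6833
side tab 47 ((454.78704833984375, -100.05252838134766), (11.185580253601074, 30.506805419921875), 86.09423828125)
side 240 8.526525143404001 [ 489.0968715  -113.09977964    5.07789335] [576.37888789 -63.92205461  15.05338341]
top 280 10.290115520378322 [ 489.53233271 -135.01681676    5.17404309] [605.19581439 -42.35941438  15.99067229]
```

View pics/s3c.png

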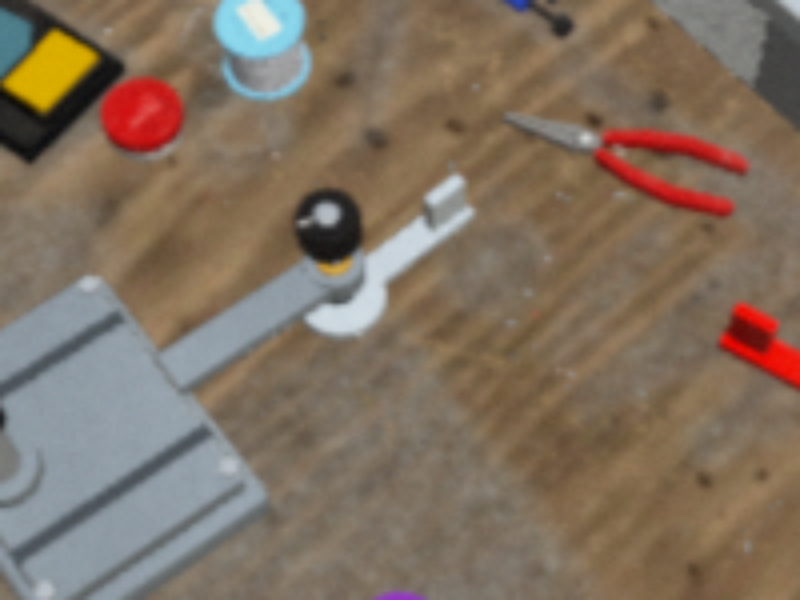

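The plate lies flat with its disc centred under the foot at about (340,295), and its tab is clear at (447,205). Now I'll grip the knob lightly and start turning.

```bash
cat >> h.py <<'E'
def st(tag=''):
    s=arm.read_state(); print(tag,'t%.1f'%s['time'],'p',s['tool_pos'].round(1),'F',s['force'].round(2),'T',s['wrist_torque'].round(3),'g%.1f o%.1f q6 %.2f'%(s['grasp_force'],s['opening'],s['qpos'][5])); return s
E
python3 - <<'E'
from h import *
k=np.array([549.2,-101]); y=3.9; z=88
arm.move_pose([*k,150],down(y)); arm.move_l([*k,z],velocity=100)
st('open'); arm.gripper_close(5); st('closed')
for i in range(6):
    y-=0.1; z-=0.4; arm.move_l([*k,z],down(y),velocity=20); st()
E
```

```text
open t15.3 p [ 549.5 -101.1   88.5] F [ 0.52 -0.17 -0.  ] T [ 0.052  0.069 -0.055] g0.0 o91.1 q6 -2.55
closed t16.1 p [ 549.5 -101.2   88.1] F [ 1.34 -2.89 -1.25] T [-0.373 -0.213 -0.055] g5.0 o39.7 q6 -2.55
 t16.4 p [ 549.5 -101.2   87.7] F [ 1.01 -3.23 -1.5 ] T [-0.594 -0.405 -0.091] g5.0 o39.9 q6 -2.46
 t16.6 p [ 549.4 -101.2   87.3] F [ 2.45 -5.1  -0.38] T [-0.819 -0.424 -0.062] g5.0 o40.0 q6 -2.36
 t16.9 p [ 549.5 -101.3   87. ] F [ 3.2  -5.41 -1.34] T [-0.922 -0.396  0.023] g5.0 o39.7 q6 -2.26
 t17.1 p [ 549.5 -101.3   86.5] F [ 2.92 -6.   -0.56] T [-0.956 -0.434 -0.004] g5.0 o39.7 q6 -2.16
 t17.4 p [ 549.5 -101.3   86.2] F [ 2.53 -6.88 -1.77] T [-1.095 -0.421 -0.004] g5.0 o40.2 q6 -2.06
 t17.6 p [ 549.5 -101.4   85.7] F [ 2.19 -6.08 -0.43] T [-1.255 -0.367 -0.028] g5.0 o39.7 q6 -1.96
```

```bash
cat >> h.py <<'E'
def avg(n=5):
    F=[];T=[]
    for _ in range(n):
        s=arm.read_state();F.append(s['force']);T.append(s['wrist_torque']);arm.sleep(0.02)
    return s,np.mean(F,0),np.mean(T,0)
def turn(k,y,z,n,dy=0.1,gain=0.12,stop=9):
    k=np.array(k,float)
    for i in range(n):
        y-=dy; z-=4*dy; arm.move_l([*k,z],down(y),velocity=20)
        s,F,T=avg(); k=k+np.clip(gain*F[:2],-.4,.4)
        print('t%.1f y%.2f z%.1f k'%(s['time'],y,z),k.round(2),'F',F.round(2),'T',T.round(3),'o%.1f'%s['opening'])
        if T[2]>stop: break
    return k,y,z
E
python3 - <<'E'
from h import *
print(turn([549.2,-101],3.3,85.6,8))
E
```

```text
t18.0 y3.20 z85.2 k [ 549.43 -101.4 ] F [ 1.91 -7.41 -1.03] T [-1.292 -0.343 -0.004] o40.1
t18.3 y3.10 z84.8 k [ 549.55 -101.8 ] F [ 0.99 -6.29 -0.18] T [-1.12  -0.125 -0.033] o39.8
t18.6 y3.00 z84.4 k [ 549.48 -102.2 ] F [-0.6  -5.19  0.19] T [-0.969  0.098 -0.073] o40.0
t19.0 y2.90 z84.0 k [ 549.44 -102.6 ] F [-0.31 -3.59 -0.06] T [-0.643  0.064 -0.091] o39.6
t19.3 y2.80 z83.6 k [ 549.41 -102.76] F [-0.27 -1.32  0.16] T [-0.098  0.028 -0.074] o39.8
t19.6 y2.70 z83.2 k [ 549.36 -102.72] F [-0.38  0.29 -0.22] T [ 0.164  0.008 -0.09 ] o39.3
t20.0 y2.60 z82.8 k [ 549.33 -102.69] F [-0.27  0.29 -0.13] T [ 0.126  0.01  -0.056] o40.0
t20.3 y2.50 z82.4 k [ 549.29 -102.67] F [-0.3   0.15 -0.31] T [ 0.035  0.024 -0.081] o39.1
(array([ 549.29236122, -102.66989724]), 2.499999999999999, 82.39999999999995)
```

```bash
sed -i 's/if T\[2\]>stop: break/if abs(F[2])>stop: break/' h.py; python3 - <<'E'
from h import *
print(turn([549.3,-102.67],2.5,82.4,14,gain=.05,stop=0.9))
E
```

```text
t20.6 y2.40 z82.0 k [ 549.27 -102.7 ] F [-0.59 -0.69 -0.86] T [-0.105  0.052 -0.088] o39.9
t21.0 y2.30 z81.6 k [ 549.24 -102.74] F [-0.61 -0.77 -1.05] T [-0.166  0.056 -0.112] o40.0
(array([ 549.24038936, -102.74267866]), 2.3, 81.6)
```

```bash
python3 - <<'E'
from h import *
print(turn([549.24,-102.7],2.3,81.6,5,gain=.05,stop=3))
E
```

```text
t21.3 y2.20 z81.2 k [ 549.19 -102.77] F [-0.92 -1.47 -0.98] T [-0.25   0.122 -0.086] o39.7
t21.6 y2.10 z80.8 k [ 549.14 -102.83] F [-1.03 -1.16 -0.24] T [-0.266  0.141 -0.106] o39.7
t22.0 y2.00 z80.4 k [ 549.1  -102.89] F [-0.78 -1.1   0.39] T [-0.298  0.213 -0.089] o39.8
t22.3 y1.90 z80.0 k [ 549.02 -102.96] F [-1.75 -1.53  1.37] T [-0.371  0.361 -0.096] o40.0
t22.6 y1.80 z79.6 k [ 548.92 -103.07] F [-1.86 -2.14  2.96] T [-0.454  0.423 -0.111] o39.6
(array([ 548.92355666, -103.06960717]), 1.7999999999999994, 79.59999999999997)
```

```bash
python3 - <<'E'
from h import *
s,F,T=avg(10);print(F,T)
arm.release(); s,F,T=avg(10);print('open',F,T)
arm.move_l([549.2,-102.7,150],velocity=120)
arm.move_pose([400,-101,260],down(np.pi)); print(arm.read_state()['time'],arm.read_state()['qpos'])
for n in('side','top'):
    for tag in('','3',None):
        c=dict(np.load(n+tag+'.npz')) if tag is not None else snap(n,n+'4')
        P=cloud(c);k=P[(np.hypot(P[...,0]-550,P[...,1]+101)<16)&(P[...,2]>92)&(P[...,2]<122)]
        print(n,tag,len(k),np.median(k[:,2]),k[:,2].mean())
a=[cv2.resize(cv2.imread(f'pics/{f}.png')[185:245,255:315],None,fx=6,fy=6,interpolation=cv2.INTER_CUBIC) for f in('side3','side4')]
cv2.imwrite('pics/k.png',np.hstack(a))
E
```

```text
[-1.71587584 -2.38291527  2.95467016] [-0.45956122  0.41982445 -0.04611765]
open [-0.15817189  0.05324606  0.10712412] [-0.0839314   0.02799298  0.00473781]
25.8917 [-3.03786626e-01 -1.70833709e-01  2.25478332e+00  1.81407149e-05
  1.05827445e+00 -1.87331137e+00]
side  123 109.89168969274999 109.23524871117246
side 3 123 109.93586156786853 109.33197224958836
side None 117 101.60675873660341 101.63714795255855
top  145 111.98928615033833 111.8734964828617
top 3 143 111.9242557780617 111.81080014353701
top None 142 103.27642387293156 103.25210210405963
```

View pics/k.png

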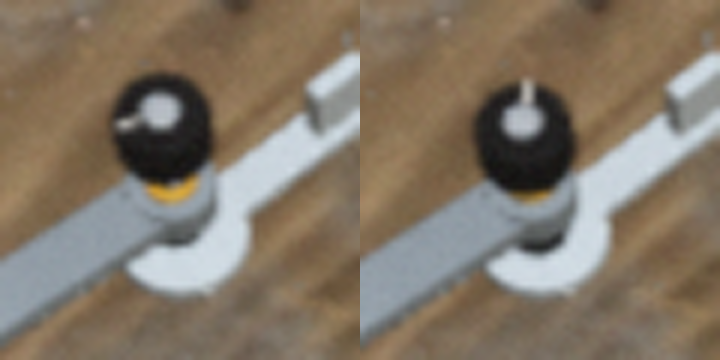

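The knob sank 8.4 mm, which matches 2.1 rad, so it hasn't slipped. There may still be a gap under the foot. I'll regrip centred and carry on, using slip as the limiter.

```bash
cat >> h.py <<'E'
def turn2(k,y,z,n,dy=0.1,stop=2.,v=20):
    for i in range(n):
        y-=dy; z-=4*dy; arm.move_l([*k,z],down(y),velocity=v)
        t0=arm.read_state()['wrist_torque'][2]; s,F,T=avg(4)
        print('t%.1f y%.2f z%.1f'%(s['time'],y,z),'F',F.round(2),'T',T.round(3),'T0 %.3f o%.1f'%(t0,s['opening']))
        if F[2]>stop: break
    return y,z
E
python3 - <<'E'
from h import *
k=[549.3,-102.7]; y=3.9; z=80
arm.move_pose([*k,140],down(y)); arm.move_l([*k,z],velocity=100)
st('open'); arm.gripper_close(5); s,F,T=avg();print(F,T)
print(turn2(k,y,z,8))
E
```

```text
open t27.5 p [ 549.6 -102.8   80.5] F [0.26 0.15 0.6 ] T [0.056 0.047 0.008] g0.0 o91.0 q6 -2.56
[-2.10456348  2.15084298  2.55167979] [0.51267469 0.40139088 0.0233881 ]
t28.8 y3.80 z79.6 F [-2.67  2.38  2.91] T [ 0.524  0.632 -0.064] T0 -0.100 o39.8
(3.8, 79.6)
```

```bash
python3 - <<'E'
from h import *
k=[549.3,-102.7]; y=3.8; z=79.6
arm.release(); arm.sleep(.4); arm.gripper_close(5); s,F,T=avg();print(F,T)
print(turn2(k,y,z,8))
E
```

```text
[-1.33097568  2.60724294  2.65812298] [ 0.5170788   0.34718443 -0.0146149 ]
t31.3 y3.70 z79.2 F [-2.92  2.18  2.  ] T [ 0.573  0.592 -0.09 ] T0 -0.094 o39.8
(3.6999999999999997, 79.19999999999999)
```

```bash
python3 - <<'E'
from h import *
k=[548.75,-102.37]; y=3.7; z=79.2
arm.release(); arm.move_l([*k,z],velocity=20); arm.sleep(.2); arm.gripper_close(5); s,F,T=avg();print(F,T)
print(turn2(k,y,z,6,stop=4))
E
```

```text
[ 0.31713094 -0.59435302 -0.20943439] [-8.97768006e-05  2.92433127e-02  1.24898787e-03]
t33.9 y3.60 z78.8 F [ 0.17 -0.43  1.88] T [-0.018  0.049 -0.102] T0 -0.143 o39.9
t34.2 y3.50 z78.4 F [ 0.26 -0.24  2.44] T [ 0.01   0.032 -0.127] T0 -0.125 o40.0
t34.5 y3.40 z78.0 F [ 0.37 -0.29  3.4 ] T [-0.032 -0.004 -0.142] T0 -0.162 o39.6
t34.8 y3.30 z77.6 F [ 0.64 -0.66  3.52] T [-0.077 -0.055 -0.13 ] T0 -0.120 o40.0
t35.1 y3.20 z77.2 F [ 0.29 -0.62  3.37] T [-0.116 -0.051 -0.157] T0 -0.163 o40.0
t35.5 y3.10 z76.8 F [ 0.48 -1.19  3.6 ] T [-0.158 -0.071 -0.139] T0 -0.155 o40.0
(3.0999999999999996, 76.79999999999997)
```

Torque and vertical force levelled off at about 0.15 N·m and 3.5 N, which suggests the fingers are slipping. I'll check it visually.

```bash
python3 - <<'E'
from h import *
arm.release(); arm.move_l([548.75,-102.4,150],velocity=120)
arm.move_pose([400,-101,260],down(np.pi)); print(arm.read_state()['time'])
for n in('side','top'):
    for tag in('3','4',None):
        c=dict(np.load(n+tag+'.npz')) if tag is not None else snap(n,n+'5')
        P=cloud(c);k=P[(np.hypot(P[...,0]-550,P[...,1]+101)<16)&(P[...,2]>92)&(P[...,2]<122)]
        print(n,tag,len(k),np.median(k[:,2]),k[:,2].mean())
a=[cv2.resize(cv2.imread(f'pics/{f}.png')[185:245,255:315],None,fx=6,fy=6,interpolation=cv2.INTER_CUBIC) for f in('side4','side5')]
cv2.imwrite('pics/k2.png',np.hstack(a))
E
```

```text
37.8917
side 3 123 109.93586156786853 109.33197224958836
side 4 117 101.60675873660341 101.63714795255855
side None 115 101.6000703934252 101.53192623308196
top 3 143 111.9242557780617 111.81080014353701
top 4 142 103.27642387293156 103.25210210405963
top None 147 103.67440665540221 103.25559897723296
```

View pics/k2.png

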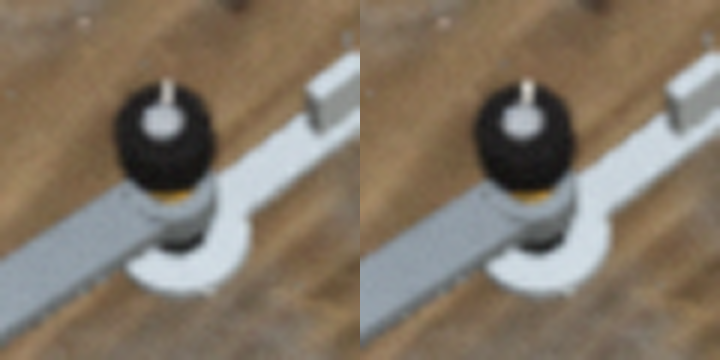

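The knob pointer is at (167,92) in the left crop and (527,92) in the right, so it's unchanged. The fingers therefore slipped because the foot already bears. I'll make one last pure-rotation turn at 5 N to settle it at the slip limit, then withdraw.

```bash
python3 - <<'E'
from h import *
k=[548.75,-102.37]; y=3.7; z=79
arm.move_pose([*k,130],down(y)); arm.move_l([*k,z],velocity=100); arm.sleep(.3)
arm.gripper_close(5); s,F,T=avg();print(F,T)
for i in range(7):
    y-=0.07; arm.move_l([*k,z],down(y),velocity=20); s,F,T=avg(4); print('t%.1f y%.2f'%(s['time'],y),F.round(2),T.round(3))
arm.release(); arm.move_l([*k,150],velocity=120)
arm.move_pose([400,-101,260],down(np.pi)); print(arm.read_state()['time'])
c=snap('side','side6')
a=[cv2.resize(cv2.imread(f'pics/{f}.png')[185:245,255:315],None,fx=6,fy=6,interpolation=cv2.INTER_CUBIC) for f in('side5','side6')]
cv2.imwrite('pics/k3.png',np.hstack(a))
E
```

```text
[ 0.27556626 -0.65715452 -0.40336254] [-0.04872236  0.02255385 -0.01171952]
t41.0 y3.63 [ 0.58 -0.28  0.03] [-0.004 -0.021 -0.095]
t41.3 y3.56 [ 0.56 -0.5   0.83] [-0.042 -0.032 -0.072]
t41.6 y3.49 [0.36 0.03 0.82] [-0.043 -0.095 -0.059]
t41.9 y3.42 [ 0.56 -0.69  0.67] [-0.027 -0.064 -0.063]
t42.2 y3.35 [ 0.7  -0.66  0.86] [-0.103 -0.08  -0.088]
t42.6 y3.28 [ 0.43 -0.94  1.33] [-0.158 -0.099 -0.09 ]
t42.9 y3.21 [ 0.68 -0.48  1.02] [-0.161 -0.088 -0.08 ]
45.3
```

View pics/k3.png

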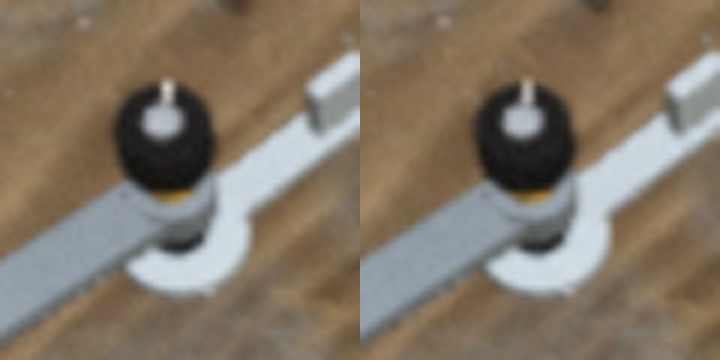

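```bash
python3 -c "
from bench import arm
print(arm.hand_in())"
```

```text
the job is handed in; nothing more can be done
None
```

I handed the job in without a verdict: the plate lies flat and released, about 1–2 mm off the foot's axis, and I judge the foot bears lightly (an estimated 5–10 N, not measured) because the 5 N grip slipped on the knob in two later turns without moving it.

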